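Wedge the syringe stand into its dock on the medicine cart

ROBOT

A 6-joint arm with a two-finger parallel gripper is mounted at the origin on the work surface. World frame = base frame: x ahead of the robot, y to its left, z up, the work surface at z = 0. Lengths are in m, angles in rad, forces in N, time in s.
With the tool pointing down it reaches from about 0.25 to 0.725 m from the base axis. Payload 4 kg.
Tool frame: the origin (TCP) lies on the centre line of the jaws, within the pads' length; the fingertips stand ahead of it and the grasp point (between the pads) lies 11 mm behind it (bot.tip_extent is the z of the fingertips in the tool frame, in m); z points along the fingers, y is the direction in which the jaws open and shut (so a half turn about z gives the same grasp; the last joint's range is limited). The gripper opens to 85 mm and grips with 20 to 120 N. Pads are 22 mm wide; open, the fingers measure 114 mm over their backs; the gripper's body (76 mm by 85 mm) begins 54 mm behind the grasp point. The pads swing forward as they close: fully open they stand 13 mm farther back than shut.
Start: joints at [-1.121, 0.241, 0.005, 1.335, 0, 1.571], TCP at [0.217, -0.45, 0.239] pointing down, gripper open.
Joint ranges: [-2.72, 2.72], [-1.05, 1.87], [-1.09, 1.28], [-1.99, 2.15], [-1.42, 1.44], [-3.14, 3.14]. Speed limits (rad/s): [2.79, 2.79, 3.14, 3.14, 3.14, 3.14].

INTERFACE

Orientations are given as a unit quaternion [x, y, z, w].
In Python, from workcell import bot gives the robot as it stands.
- The arm moves only by the shell command python3 -m jog 'ROWS'. ROWS is JSON, a list that holds one entry, the list of rows, each a list of 7 numbers: the shift along the world's x, y, z in m, then the turn, a rotation vector about the world's x, y, z in degrees, then the closure in counts, from 0 (fully open) to 255 (shut). In form: [[[tx, ty, tz, ax, ay, az, fingers], ...]]. A call has 1 to 10 rows; each row is the pose to reach, as a shift and turn from the pose commanded when the call began; what a row does not reach only later rows make up. A row lasts 1/12 s, in which the tool goes at most 41.7 mm and 7.16 degrees, less where a joint would pass 70% of its speed; a pose out of reach is approached as far as the arm can. A call with a gripper value outside its range is refused whole. The fingers move at their own pace and stop on an object; the grip force is fixed at half the most. Time passes only in rows, so rows that repeat a pose let the fingers close. It gives the time, the measured TCP pose, the force and the opening at its end, in the units of the state.
- bot.get_obs(): the state, without advancing time (a new reading comes with each control period).
- bot.camera(name): name is "scene" or "top" or "wrist"; returns the picture (400x640x3 uint8, blue, green, red); there is no depth.
- bot.camera_model(name): a dict with "K" (3x3 intrinsics, pixels), "k1" (the pictures are not rectified: a ray, as slopes to the right and down, at radius r is drawn at 1 + k1 r^2 times it, then the intrinsics apply), "T" (4x4, takes a point from camera to world coordinates). Camera axes: x right, y down, z forward; pixel columns grow to the right and rows downward; lengths in m; the calibration is good to about 2 mm. A picture is of the moment at which its call begins: read the wrist's pose just before it. camera_model takes no time and is no camera call; for the wrist camera it gives the pose at the moment of the call.
- bot.job_done(): hands the job in, once; it reports no verdict.
The state is a dict: "clock": time; "joint_pos": joint angles; "joint_vel": joint speeds; "tau": joint torques, N m; "eef_pos": TCP position; "tool_rot": TCP orientation; "ft_force": force on the tool from outside, world axes, zero at the start; "ft_torque": the same for the moment, N m; "grip_width": finger opening in m.
Only numpy, scipy, OpenCV 4.12 (cv2) and the standard library are available. Lean on these libraries where they do the work, as an engineer would, in place of code of your own. Each camera call takes 0.05 s, during which the arm holds its last target. There are 200 camera calls.

TASK

Three syringe stands are on the medicine cart; take the one whose foot is a dovetail wedge (tapered when seen from above), and slide it, narrow end first, along the tapered dovetail way of the metal dock until it wedges tight. Leave it standing there, let go, and leave the other two stands where they are.

Things in the scene. Friction and masses are not known exactly. Their poses are not given: they have to be found in the camera images.
- wedge_center (a point): Stand to dock, loose, 0.2-0.45 kg: white block 70 (x) x 32 (y) mm, three dark wells on top, 72 mm high overall, on a dovetail foot 12 mm high, 90 mm long, its underside 84 mm wide at the tail (-x), 36 mm at the nose (+x), flanks leaning in 20 degrees upward. Point: centre of the white block, 42 mm above the underside. x points to the narrow nose, y across the block (grip so), z up; starts on the cart top.
- home (a point): Place of the foot's underside middle when wedged, on the dock's metal plate, 4 mm above the cart top; x = sliding direction, z up. Plate x -120 to 60 mm. Steel rails, x -45 to 45, 14 mm high, match the foot: gap 84 mm at the mouth, 36 at the far end, no end stop. With its middle at x = -75 the stand can be set on the plate from above, nose in the mouth; 1 mm off sideways binds 4 mm early. Fixed.
- square_center (a point): Centre of the white block (42 mm above the underside) of another stand, not to be moved: the same white block, on a plain rectangular grey foot 90 x 74 x 11.5 mm.
- round_center (a point): Centre of the white block (42 mm above the underside) of a third stand, not to be moved: the same white block, on a round grey foot of 86 mm diameter, 11.5 mm high.
Things that resemble listed ones, but are neither listed nor needed, are in the scene too. What is shaped like the part that bears wedge_center but blue is not meant.

How it is judged:
At the end, for the whole second after the job is handed in: The wedge-footed stand is in the way with its middle within 12 mm of the fully wedged place along the way and 10 mm across it, down on the dock's plate (within 6 mm), upright within 7 degrees and in line with the way within 10 degrees, and stays there (x of wedge_center in the frame of home between -0.012 and 0.012 m and y of wedge_center in the frame of home between -0.01 and 0.01 m and z of wedge_center in the frame of home between 0.036 and 0.048 m and angle between the x axis of wedge_center and the x axis of home, either way round below 0.175 rad and angle between wedge_center's own z axis and vertical below 0.12 rad); the robot touches nothing.
It fails at once if the stand with the rectangular foot was moved more than 30 mm (distance of square_center from where it was at the start of the episode above 0.03 m).
It fails at once if the stand with the round foot was moved more than 30 mm (distance of round_center from where it was at the start of the episode above 0.03 m).
It also fails if it takes over 40 s, if anything falls off the work surface, if the arm or the gripper's body presses on something with over 40 N, if the wrist force passes 120 N, or if a joint passes its speed limit or range.

## Working session

There is one attempt and no reset: what is moved stays moved. The work goes in short steps, Python scripts to look and compute and a shell command to move; the robot and the scene stay as the last step left them, time stands still between calls to the robot, and variables do not carry over. Pictures are saved under pics/ and viewed, about 8 in all and at most 12, crops included, and the job is handed in when it is done.

```bash
mkdir -p pics; ls
cat > h.py <<'E'
import numpy as np, cv2
from workcell import bot
def ray(m,uv):
    K=np.array(m["K"]);T=np.array(m["T"])
    d=((uv[0]-K[0,2])/K[0,0],(uv[1]-K[1,2])/K[1,1]);d=np.array(d);u=d.copy()
    for _ in range(20): u=d/(1+m["k1"]*(u@u))
    return T[:3,3],T[:3,:3]@np.array([u[0],u[1],1])
def at(m,uv,z):
    o,d=ray(m,uv);return o+d*(z-o[2])/d[2]
def proj(m,p):
    K=np.array(m["K"]);T=np.array(m["T"]);c=T[:3,:3].T@(np.array(p)-T[:3,3]);u=c[:2]/c[2];u=u*(1+m["k1"]*(u@u))
    return np.array([K[0,0]*u[0]+K[0,2],K[1,1]*u[1]+K[1,2]])
E
python3 - <<'E'
from h import *
o=bot.get_obs();print(o["clock"],o["eef_pos"],o["tool_rot"],bot.tip_extent)
for n in("top","scene"):
    m=bot.camera_model(n);print(n,np.round(m["K"],1).tolist(),m["k1"],np.round(m["T"],3).tolist());cv2.imwrite(f"pics/{n}0.png",bot.camera(n))
E
```

```text
pics
0.0 [ 0.21710227 -0.44970349  0.23840879] [ 9.74816797e-01  2.23004657e-01 -2.34055921e-04 -1.03897753e-03] 0.008
top [[507.1, 0.0, 318.2], [0.0, 507.1, 208.3], [0.0, 0.0, 1.0]] -0.16686844267470638 [[0.024, -0.997, 0.076, 0.488], [-1.0, -0.024, 0.002, -0.051], [-0.0, -0.076, -0.997, 1.113], [0.0, 0.0, 0.0, 1.0]]
scene [[388.9, 0.0, 317.3], [0.0, 388.9, 200.9], [0.0, 0.0, 1.0]] -0.0005110073777686127 [[-0.066, 0.769, -0.636, 1.115], [0.998, 0.046, -0.047, -0.015], [-0.007, -0.638, -0.77, 0.71], [0.0, 0.0, 0.0, 1.0]]
```

View pics/top0.png

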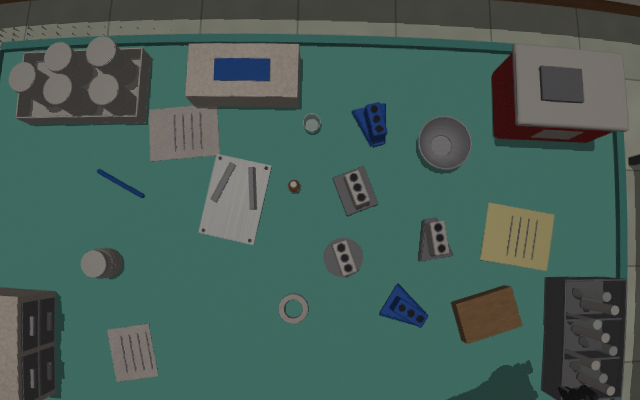

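View pics/scene0.png

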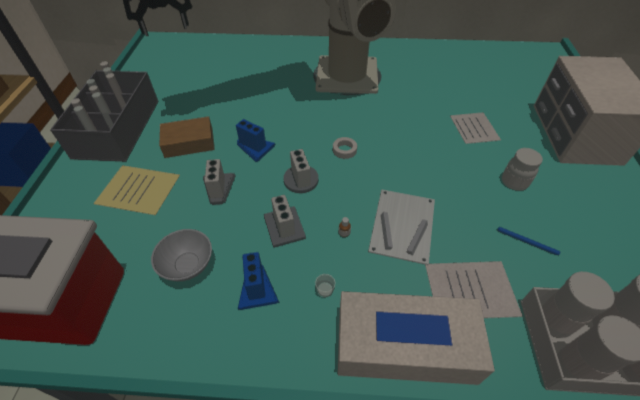

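Candidates (top view): grey tapered foot (435,238), which is the pick. Others: square foot (356,190), round foot (343,257), blue wedges (372,122) and (405,307). The dock is the white plate at (235,200), its rails narrowing upward. Next are close crops to check this.

Run:
```python
from h import *
im=cv2.imread("pics/top0.png")
a=cv2.resize(im[208:272,400:470],None,fx=7,fy=7,interpolation=cv2.INTER_CUBIC)[:448,:400]
b=cv2.resize(im[148:250,192:280],None,fx=4.4,fy=4.4,interpolation=cv2.INTER_CUBIC)[:448]
print(a.shape,b.shape)
c=np.hstack([cv2.resize(im[210:270,405:465],(390,390),interpolation=cv2.INTER_CUBIC),cv2.resize(im[150:250,190:290],(400,400),interpolation=cv2.INTER_CUBIC)[:390]])
cv2.imwrite("pics/crop1.png",np.clip(c*1.5,0,255).astype(np.uint8))
```

```text
(448, 400, 3) (448, 387, 3)
```

View pics/crop1.png

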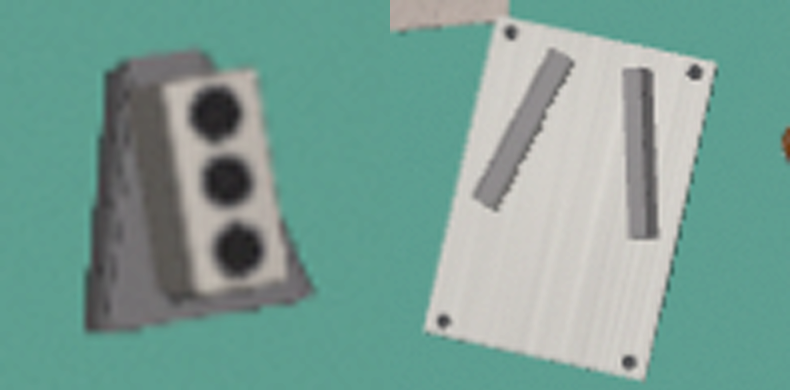

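The crop confirms a grey tapered foot, nose pointing up in the image, with the dock's wide mouth at the lower end. Now I'll turn those pixels into positions.

Run:
```python
from h import *
m=bot.camera_model("top")
L=lambda p:(405+(p[0]+.5)/6.5-.5,210+(p[1]+.5)/6.5-.5)
R=lambda p:(190+(p[0]-390+.5)/4-.5,150+(p[1]+.5)/4-.5)
def show(n,ps,f,z):
    q=np.array([at(m,f(p),z)[:2] for p in ps]);print(n,np.round(q,4).tolist(),"mean",q.mean(0).round(4),"sides",np.round(np.linalg.norm(q-np.roll(q,-1,0),axis=1),4));return q
b=show("block",[(163,83),(257,70),(287,278),(190,297)],L,.072)
d=b[0]+b[1]-b[2]-b[3];print("yaw nose",np.degrees(np.arctan2(d[1],d[0])))
f=show("foot bottom",[(86,330),(313,294)],L,.0)
p=show("plate",[(500,16),(716,63),(645,380),(426,331)],R,.004)
d=p[0]+p[1]-p[2]-p[3];y=np.arctan2(d[1],d[0]);print("dock yaw",np.degrees(y))
u=np.array([np.cos(y),np.sin(y)]);print("home from plate",p.mean(0)+.03*u)
r=show("rail inner tops far L,R, mouth R,L",[(574,60),(624,68),(628,240),(497,210)],R,.018)
far=(r[0]+r[1])/2;mo=(r[2]+r[3])/2;dd=far-mo;print("rail axis yaw",np.degrees(np.arctan2(dd[1],dd[0])),"home",(far+mo)/2)
for n,px in (("sq",(356,190)),("rd",(343,257))): print(n,at(m,px,.06))
```

```text
block [[0.5436, -0.2805], [0.5484, -0.3111], [0.4822, -0.3215], [0.4757, -0.29]] mean [ 0.5125 -0.3008] sides [0.0309 0.067  0.0321 0.0686]
yaw nose 8.445053624960853
foot bottom [[0.4631, -0.2709], [0.4765, -0.3493]] mean [ 0.4698 -0.3101] sides [0.0796 0.0796]
plate [[0.6895, 0.1796], [0.6653, 0.0576], [0.4894, 0.0912], [0.5129, 0.2138]] mean [0.5893 0.1355] sides [0.1243 0.1791 0.1249 0.1798]
dock yaw -10.885664630079809
home from plate [0.61872754 0.12987803]
rail inner tops far L,R, mouth R,L [[0.6632, 0.1345], [0.6593, 0.1067], [0.565, 0.1011], [0.5797, 0.1737]] mean [0.6168 0.129 ] sides [0.028  0.0945 0.0741 0.0923]
rail axis yaw -10.711323154583255 home [0.61676094 0.12897837]
sq [ 0.60844955 -0.1270708   0.06      ]
rd [ 0.46827044 -0.10273316  0.06      ]
```

```bash
python3 -m jog '[[[0.04,0.02,0,0,0,7,0],[0.08,0.04,0,0,0,14,0],[0.12,0.06,0,0,0,21,0],[0.15,0.08,0,0,0,28,0],[0.18,0.09,0,0,0,35,0],[0.21,0.11,0,0,0,42,0],[0.24,0.12,0,0,0,49,0],[0.27,0.14,0,0,0,56,0],[0.295,0.149,0,0,0,63,0],[0.295,0.149,0,0,0,70,0]]]'; python3 -c "
from h import *
o=bot.get_obs();print(o['joint_pos'],o['eef_pos'],o['tool_rot'],o['clock'])"
```

```text
clock: 0.93
eef_pos: [0.5165, -0.2984, 0.2379]
tool_rot: [0.666, 0.746, 0.001, -0.0]
ft_force: [-0.6, -1.2, -0.3]
grip_width: 0.0856
[-0.52461925  0.43673748  0.28072197  1.41488556  0.00167967  0.93374099] [ 0.51653364 -0.2983506   0.23788334] [ 6.66258253e-01  7.45720613e-01  8.11684944e-04 -2.21876537e-04] 0.9333
```

```bash
python3 -m jog '[[[0,0,0,0,0,7,0],[0,0,0,0,0,14,0],[0,0,0,0,0,21,0],[0,0,0,0,0,28,0],[0,0,0,0,0,35,0],[0,0,0,0,0,42,0],[0,0,0,0,0,49,0],[0,0,0,0,0,56,0],[0,0,0,0,0,63,0],[0,0,0,0,0,70,0]]]'; python3 -m jog '[[[0,0,0,0,0,7,0],[0,0,0,0,0,14,0],[0,0,0,0,0,21,0],[0,0,0,0,0,22.5,0],[0,0,0,0,0,22.5,0],[0,0,0,0,0,22.5,0]]]'; python3 -c "
from h import *
o=bot.get_obs();print(o['joint_pos'],o['eef_pos'],o['tool_rot'],o['clock'])
cv2.imwrite('pics/w1.png',bot.camera('wrist'));m=bot.camera_model('wrist');print(np.round(m['K'],1).tolist(),m['k1'],np.round(m['T'],3).tolist())
import pickle;pickle.dump(m,open('w1.pkl','wb'))"
```

```text
clock: 1.77
eef_pos: [0.5121, -0.3011, 0.2386]
tool_rot: [0.121, 0.993, 0.0, -0.001]
ft_force: [-0.1, -0.3, 0.6]
grip_width: 0.0854
clock: 2.27
eef_pos: [0.5121, -0.3011, 0.2388]
tool_rot: [-0.072, 0.997, 0.0, -0.0]
ft_force: [0.7, -0.4, -0.3]
grip_width: 0.0852
[-5.31539899e-01  4.32335820e-01  2.76214395e-01  1.41581692e+00
  6.12850239e-06 -6.74908734e-01] [ 0.51214823 -0.30113462  0.2387562 ] [-7.16230262e-02  9.97431610e-01  3.26457871e-04 -4.68494617e-04] 2.2667
[[284.6, 0.0, 323.8], [0.0, 284.6, 202.2], [0.0, 0.0, 1.0]] -0.05188698561261043 [[-0.143, 0.952, 0.271, 0.444], [0.99, 0.137, 0.041, -0.312], [0.002, 0.274, -0.962, 0.374], [0.0, 0.0, 0.0, 1.0]]
```

View pics/w1.png

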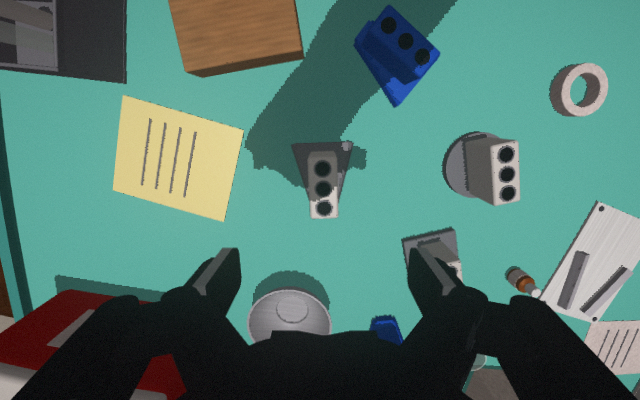

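The wrist view shows the stand at (323,188) between the jaws, with wells at (322,168), (323,188), (323,209). I'll check that against the top-view measurement.

Run:
```python
from h import *;import pickle
m=pickle.load(open('w1.pkl','rb'))
for p in [(322,168),(323,188),(323,209)]: print(at(m,p,.072).round(4))
im=cv2.imread('pics/w1.png');c=cv2.cvtColor(im,cv2.COLOR_BGR2GRAY)[135:225,285:360]
# wells: dark blobs by Otsu on top face
n,l,s,ce=cv2.connectedComponentsWithStats((c<45).astype(np.uint8))
for i in range(1,n):
    if 40<s[i,4]<600: print(s[i],ce[i]+[285,135],at(m,ce[i]+[285,135],.072).round(4))
m=bot.camera_model('top');im=cv2.imread('pics/top0.png');c=cv2.cvtColor(im,cv2.COLOR_BGR2GRAY)[215:260,420:455]
n,l,s,ce=cv2.connectedComponentsWithStats((c<60).astype(np.uint8))
for i in range(1,n):
    if 15<s[i,4]<600: print('top',s[i],at(m,ce[i]+[420,215],.072).round(4))
```

```text
[ 0.4915 -0.3061  0.072 ]
[ 0.5131 -0.302   0.072 ]
[ 0.5368 -0.2985  0.072 ]
[ 31  27  14  14 152] [322.14473684 168.50657895] [ 0.492  -0.3059  0.072 ]
[ 31  48  14  13 137] [322.91240876 188.67883212] [ 0.5138 -0.3019  0.072 ]
top [  0   5  15  38 203] [ 0.5102 -0.2728  0.072 ]
top [14  9  8  8 46] [ 0.5339 -0.2977  0.072 ]
top [17 19  7  8 42] [ 0.5128 -0.3017  0.072 ]
top [18 29  7  8 41] [ 0.4913 -0.3054  0.072 ]
```

```bash
python3 -m jog '[[[0.001,-0.0006,-0.04,0,0,1.5,0],[0.001,-0.0006,-0.08,0,0,1.5,0],[0.001,-0.0006,-0.12,0,0,1.5,0],[0.001,-0.0006,-0.15,0,0,1.5,0],[0.001,-0.0006,-0.18,0,0,1.5,0],[0.001,-0.0006,-0.195,0,0,1.5,0],[0.001,-0.0006,-0.2015,0,0,1.5,0],[0.001,-0.0006,-0.2015,0,0,1.5,0],[0.001,-0.0006,-0.2015,0,0,1.5,100],[0.001,-0.0006,-0.2015,0,0,1.5,255]]]' ; python3 -m jog '[[[0,0,0,0,0,0,255],[0,0,0,0,0,0,255],[0,0,0,0,0,0,255],[0,0,0,0,0,0,255],[0,0,0,0,0,0,255],[0,0,0,0,0,0,255],[0,0,0,0,0,0,255],[0,0,0,0,0,0,255]]]'
```

```text
clock: 3.15
eef_pos: [0.5147, -0.3026, 0.0396]
tool_rot: [-0.085, 0.996, -0.001, 0.001]
ft_force: [-0.4, -0.3, -0.6]
grip_width: 0.064
clock: 3.82
eef_pos: [0.5143, -0.3023, 0.0393]
tool_rot: [-0.085, 0.996, -0.001, 0.001]
ft_force: [-0.9, 1.2, 5.5]
grip_width: 0.0314
```

```bash
python3 -m jog '[[[0,0,0.03,0,0,0,255],[0,0,0.07,0,0,0,255],[0,0,0.11,0,0,0,255],[0,0.02,0.13,0,0,-1,255],[0.005,0.05,0.13,0,0,-4,255],[0.005,0.085,0.13,0,0,-7,255],[0.01,0.12,0.13,0,0,-10,255],[0.01,0.155,0.13,0,0,-13,255],[0.015,0.19,0.13,0,0,-16,255],[0.015,0.225,0.13,0,0,-20,255]]]' ; python3 -m jog '[[[0.005,0.035,0,0,0,0,255],[0.005,0.07,0,0,0,0,255],[0.01,0.105,0,0,0,0,255],[0.01,0.14,0,0,0,0,255],[0.01,0.17,0,0,0,-0.5,255],[0.015,0.2,0,0,0,-0.5,255],[0.015,0.215,0,0,0,-0.5,255],[0.015,0.221,0,0,0,-0.5,255],[0.015,0.221,0,0,0,-0.5,255],[0.015,0.221,0,0,0,-0.5,255]]]'
python3 - <<'E'
from h import *
o=bot.get_obs();print(o["eef_pos"],o["tool_rot"],o["clock"],np.degrees(2*np.arctan2(o["tool_rot"][1],o["tool_rot"][0]))-180)
im=bot.camera('wrist');cv2.imwrite('pics/w2.png',im);m=bot.camera_model('wrist')
import pickle;pickle.dump(m,open('w2.pkl','wb'))
t=bot.camera('top');cv2.imwrite('pics/top2.png',t)
c=np.hstack([cv2.resize(im[60:260,220:420],(400,400),interpolation=cv2.INTER_CUBIC),cv2.resize(t[150:250,190:290],(400,400),interpolation=cv2.INTER_CUBIC)])
cv2.imwrite("pics/crop2.png",np.clip(c*1.4,0,255).astype(np.uint8))
E
```

```text
clock: 4.65
eef_pos: [0.5282, -0.0753, 0.1672]
tool_rot: [0.091, 0.996, 0.0, -0.0]
ft_force: [0.6, -0.4, -3.0]
grip_width: 0.0313
clock: 5.48
eef_pos: [0.5428, 0.1434, 0.1672]
tool_rot: [0.094, 0.996, -0.001, -0.001]
ft_force: [0.0, -0.9, -3.7]
grip_width: 0.031
[0.54284209 0.14342142 0.16722539] [ 9.35042833e-02  9.95618443e-01 -6.81701714e-04 -6.31880213e-04] 5.4833 -10.730481338155585
```

View pics/crop2.png

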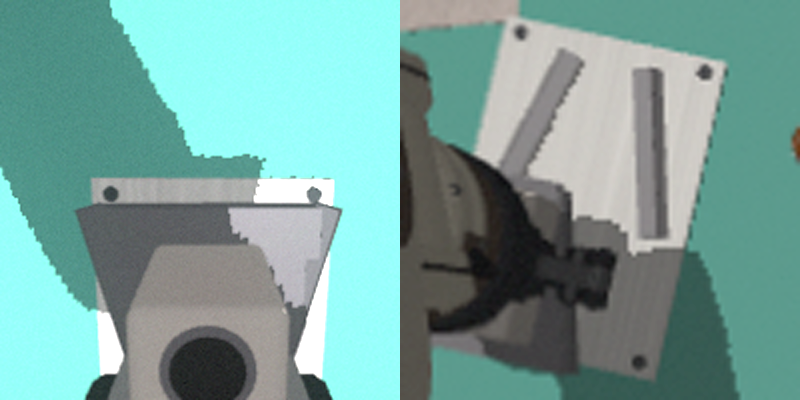

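The wrist crop shows the stand held, with its tail edge at crop (76,208)–(342,208) and the plate's mouth edge at (91,179)–(335,179). Now the lateral offset.

Run:
```python
from h import *;import pickle
m=pickle.load(open('w2.pkl','rb'))
f=lambda p:(220+(p[0]+.5)/2-.5,60+(p[1]+.5)/2-.5)
y=np.radians(-10.8);Rt=np.array([[np.cos(y),np.sin(y)],[-np.sin(y),np.cos(y)]]);h=np.array([.618,.1295])
for n,z,ps in(("tail",.128,[(76,208),(342,208)]),("plate",.004,[(91,179),(335,179)]),("dots",.004,[(111,194),(314,195)]),("well",.2,[(208,370)])):
    q=np.array([Rt@(at(m,f(p),z)[:2]-h) for p in ps]);print(n,q.round(4).tolist(),q.mean(0).round(4))
    if len(q)>1: d=q[1]-q[0];print(np.linalg.norm(d).round(4),"skew deg",np.degrees(np.arctan(d[0]/d[1])).round(2))
o=bot.get_obs();print("tcp in home",(Rt@(o["eef_pos"][:2]-h)).round(4))
print(proj(m,(*(h+Rt.T@np.array([-.075,0])),.2)))
```

```text
tail [[-0.1203, -0.0419], [-0.1204, 0.0402]] [-0.1203 -0.0009]
0.0822 skew deg -0.02
plate [[-0.1177, -0.0621], [-0.1178, 0.065]] [-0.1177  0.0014]
0.1271 skew deg -0.03
dots [[-0.1099, -0.052], [-0.1094, 0.0544]] [-0.1097  0.0012]
0.1064 skew deg 0.26
well [[-0.0987, -0.0012]] [-0.0987 -0.0012]
tcp in home [-0.076 -0.001]
[326.51686327 296.79660112]
```

```bash
python3 -m jog '[[[0,0.0015,-0.03,0,0,0,255],[0,0.0015,-0.06,0,0,0,255],[0,0.0015,-0.09,0,0,0,255],[0,0.0015,-0.11,0,0,0,255],[0,0.0015,-0.118,0,0,0,255],[0,0.0015,-0.120,0,0,0,255],[0,0.0015,-0.120,0,0,0,255],[0,0.0015,-0.120,0,0,0,255]]]'
python3 - <<'E'
from h import *
o=bot.get_obs();print(o["eef_pos"],o["tool_rot"],o["clock"])
im=bot.camera('wrist');cv2.imwrite('pics/w3.png',im);m=bot.camera_model('wrist')
import pickle;pickle.dump((m,o),open('w3.pkl','wb'))
c=cv2.resize(im[100:300,200:450],(750,600),interpolation=cv2.INTER_CUBIC)
cv2.imwrite("pics/crop3.png",np.clip(c*1.3,0,255).astype(np.uint8))
E
```

```text
clock: 6.25
eef_pos: [0.5449, 0.1454, 0.0494]
tool_rot: [0.094, 0.996, 0.0, 0.001]
ft_force: [-0.2, -0.1, -2.6]
grip_width: 0.0315
[0.54485121 0.1454451  0.04941224] [9.39299980e-02 9.95577700e-01 4.75944498e-04 1.40431281e-03] 6.25
```

View pics/crop3.png

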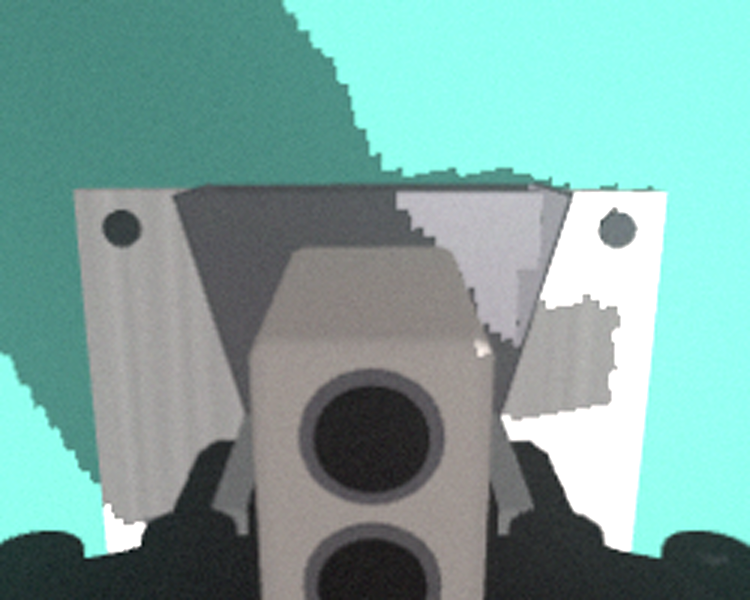

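```bash
python3 -m jog '[[[0,-0.0004,-0.002,0,0,0,255],[0,-0.0004,-0.004,0,0,0,255],[0,-0.0004,-0.006,0,0,0,255],[0,-0.0004,-0.006,0,0,0,255],[0,-0.0004,-0.006,0,0,0,255]]]'
```

```text
clock: 6.72
eef_pos: [0.5441, 0.1455, 0.0433]
tool_rot: [0.093, 0.996, 0.0, 0.001]
ft_force: [-1.4, -1.0, 5.5]
grip_width: 0.0312
```

```bash
python3 -m jog '[[[0.0059,-0.0011,0,0,0,0,255],[0.0118,-0.0023,0,0,0,0,255],[0.0177,-0.0034,0,0,0,0,255],[0.0236,-0.0045,0,0,0,0,255],[0.0295,-0.0056,0,0,0,0,255],[0.0354,-0.0067,0,0,0,0,255],[0.0413,-0.0079,0,0,0,0,255],[0.0472,-0.009,0,0,0,0,255],[0.0531,-0.0101,0,0,0,0,255],[0.0531,-0.0101,0,0,0,0,255]]]'
```

```text
clock: 7.55
eef_pos: [0.5965, 0.136, 0.0434]
tool_rot: [0.093, 0.996, 0.001, -0.0]
ft_force: [-3.9, 1.5, 7.6]
grip_width: 0.0312
```

```bash
python3 -m jog '[[[0.003,-0.0006,0,0,0,0,255],[0.006,-0.0011,0,0,0,0,255],[0.009,-0.0017,0,0,0,0,255],[0.011,-0.0021,0,0,0,0,255],[0.013,-0.0025,0,0,0,0,255],[0.013,-0.0025,0,0,0,0,255]]]'; python3 -m jog '[[[0.0015,-0.0003,0,0,0,0,255],[0.003,-0.0006,0,0,0,0,255],[0.0045,-0.0009,0,0,0,0,255],[0.0045,-0.0009,0,0,0,0,255]]]'
```

```text
clock: 8.05
eef_pos: [0.6081, 0.1338, 0.0435]
tool_rot: [0.093, 0.996, 0.001, -0.001]
ft_force: [-7.1, 2.7, 9.2]
grip_width: 0.0317
clock: 8.38
eef_pos: [0.6125, 0.1329, 0.0435]
tool_rot: [0.093, 0.996, 0.001, -0.001]
ft_force: [-7.3, 1.9, 10.5]
grip_width: 0.0312
```

Now at about −4 mm with only light drag. I'll keep going in small steps until it resists.

```bash
python3 -m jog '[[[0.0015,-0.0003,0,0,0,0,255],[0.003,-0.0006,0,0,0,0,255],[0.003,-0.0006,0,0,0,0,255]]]'; python3 -m jog '[[[0.001,-0.0002,0,0,0,0,255],[0.002,-0.0004,0,0,0,0,255],[0.002,-0.0004,0,0,0,0,255]]]'
```

```text
clock: 8.63
eef_pos: [0.6144, 0.1325, 0.0436]
tool_rot: [0.093, 0.996, 0.001, -0.002]
ft_force: [-10.2, 2.8, 12.8]
grip_width: 0.0315
clock: 8.88
eef_pos: [0.6145, 0.1324, 0.0437]
tool_rot: [0.092, 0.996, 0.001, -0.004]
ft_force: [-15.2, 2.9, 16.5]
grip_width: 0.0312
```

```bash
python3 -m jog '[[[0.0015,-0.0003,0,0,0,0,255],[0.003,-0.0006,0,0,0,0,255],[0.004,-0.0008,0,0,0,0,255],[0.004,-0.0008,0,0,0,0,255]]]'
```

```text
clock: 9.22
eef_pos: [0.6159, 0.1319, 0.0439]
tool_rot: [0.092, 0.996, 0.001, -0.007]
ft_force: [-21.3, 3.4, 22.3]
grip_width: 0.0317
```

```bash
python3 -m jog '[[[-0.004,0.0008,0.001,0,0,0,255],[-0.004,0.0008,0.001,0,0,0,150],[-0.004,0.0008,0.001,0,0,0,0],[-0.004,0.0008,0.001,0,0,0,0],[-0.004,0.0008,0.001,0,0,0,0],[-0.004,0.0008,0.001,0,0,0,0],[-0.004,0.0008,0.001,0,0,0,0]]]'; python3 -m jog '[[[0,0,0.02,0,0,0,0],[0,0,0.05,0,0,0,0],[0,0,0.08,0,0,0,0],[0,-0.03,0.11,0,0,0,0],[-0.02,-0.07,0.13,0,0,0,0],[-0.05,-0.11,0.13,0,0,0,0],[-0.08,-0.15,0.13,0,0,0,0],[-0.11,-0.19,0.13,0,0,0,0],[-0.14,-0.22,0.13,0,0,0,0],[-0.14,-0.22,0.13,0,0,0,0]]]'
python3 - <<'E'
from h import *
print(bot.get_obs()["clock"])
t=bot.camera('top');cv2.imwrite('pics/top3.png',t)
c=np.hstack([cv2.resize(t[150:250,190:290],(550,550),interpolation=cv2.INTER_CUBIC),cv2.resize(t[170:280,320:370],(250,550),interpolation=cv2.INTER_CUBIC)])
cv2.imwrite("pics/crop4.png",np.clip(c*1.4,0,255).astype(np.uint8))
E
```

```text
clock: 9.8
eef_pos: [0.6193, 0.1306, 0.0426]
tool_rot: [0.094, 0.996, -0.0, 0.0]
ft_force: [-0.2, 0.2, 0.4]
grip_width: 0.0855
clock: 10.63
eef_pos: [0.4769, -0.0913, 0.1729]
tool_rot: [0.094, 0.996, -0.0, -0.0]
ft_force: [-0.1, -0.7, 0.6]
grip_width: 0.0856
10.6333
```

View pics/crop4.png

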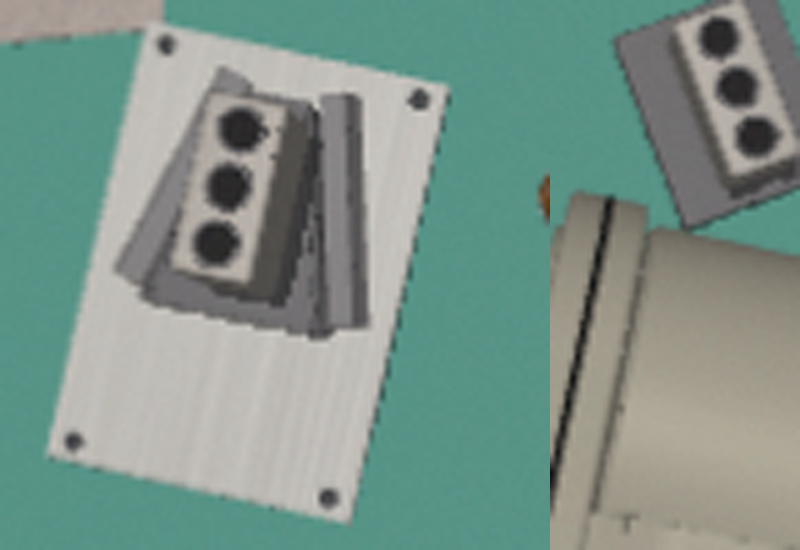

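The stand is released, upright, between the rails, with its tail slightly short of the mouth ends. I'll measure how far it is from home.

Run:
```python
from h import *
m=bot.camera_model('top');y=np.radians(-10.8);Rt=np.array([[np.cos(y),np.sin(y)],[-np.sin(y),np.cos(y)]])
f=lambda p:(190+(p[0]+.5)/5.5-.5,150+(p[1]+.5)/5.5-.5)
P=lambda p,z:Rt@at(m,f(p),z)[:2]
pl=np.mean([P(p,.004) for p in[(146,24),(449,87),(350,522),(48,455)]],0)+[.03,0]
print("home(plate)",pl,"home(.618,.1295)",Rt@[.618,.1295])
w=[P(p,.076) for p in[(240,130),(229,186),(216,243)]];print("wells",[(q-pl).round(4) for q in w],(np.mean(w,0)-pl).round(4))
b=[P(p,.076) for p in[(206,90),(287,107),(248,287),(172,270)]];print("block",(np.mean(b,0)-pl).round(4))
for n,p,z in(("tail L",(142,298),.006),("tail R",(320,336),.006),("railmouth L",(116,270),.018),("railmouth R",(330,325),.018),("far L",(220,68),.018),("far R",(320,95),.018)):print(n,(P(p,z)-pl).round(4))
```

```text
home(plate) [0.58317227 0.2442749 ] home(.618,.1295) [0.58278764 0.24300785]
wells [array([0.0171, 0.0015]), array([-0.0044,  0.0007]), array([-0.0265,  0.0007])] [-0.0046  0.001 ]
block [-0.0053  0.0009]
tail L [-0.0498  0.0389]
tail R [-0.0495 -0.0349]
railmouth L [-0.0416  0.049 ]
railmouth R [-0.0449 -0.0397]
far L [0.0461 0.0265]
far R [ 0.0437 -0.0153]
```

```bash
python3 -c "
from workcell import bot
o=bot.get_obs();print(o['clock'],o['ft_force'],o['eef_pos']);print(bot.job_done())"
```

```text
10.6833 [-4.87227413 -2.32813917 -0.2038403 ] [ 0.47300676 -0.09438032  0.17271679]
the job is handed in; nothing more can be done
None
```

I gripped the grey wedge-footed stand and slid it narrow end first along the dovetail way until it stopped against a push of about 20 N. I then let go, moved the arm clear and handed the job in at 10.7 s. No verdict is reported.

- **Position:** the last top-camera check put the stand about 5 mm short of home along the way (limit 12 mm) and about 1 mm to the side (limit 10 mm). It looks upright and in line with the way. I measured no height or tilt after release, but the gripper heights before letting go fit the foot being down on the plate.
- **Not fully home:** the tail still sticks out roughly 5 mm past the rail mouth. That matches a slightly early bind from the sideways offset. My estimates of home differ by about 2 mm, and I did not push harder.
- **Other stands:** the square-footed stand looks unmoved in the last picture, though I did not measure it. The round-footed stand was hidden by the arm and not re-checked, but the carried stand passed well above both and I saw no contact forces on the way.
- **Last force reading:** it was about 5 N sideways at hand-in, up from under 1 N, with the fingertips about 0.16 m up. I took it for the arm settling after its last move and did not investigate.

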